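Stow a dressing pot in the rotary topping caddy

TASK

Turn the white lid of the round topping caddy until its opening lies squarely over the green bay, then stand the green-lidded dressing pot upright in that bay, lowering it in rather than dropping it. Then turn the lid back until its opening lies over the blank section with the black tab, so the pot is covered; leave the other pots and the things around the caddy where they are.

Things in the scene. Friction and masses are not known exactly. Their poses are not given: they have to be found in the camera images.
- caddy: round grey topping caddy, fixed, 304 mm across its coloured rim tabs; origin at the centre of its underside on the table, z up. Quarter sections centred on its axes: +x blank solid section (black tab), +y green bay, -x yellow, -y red. The tabs, outside the rim, always show. Bays: radius 26 to 130 mm, floor 8 mm above the table, 68 mm deep below the lid, 4 mm walls between.
- caddy_lid (a joint): lid angle, rad, anticlockwise from above: direction of the opening's middle from the caddy's +x. 0 = over the blank section (closed), 1.571 = green bay, 3.142 = yellow; starts 2.35 to 3.0, stops at -0.06 and 4.8; friction 0.15 N m, stays where left. White disc 268 mm across, 6 mm thick, top face 82 mm above the table; opening: 84 degree sector, radius 38 to 128 mm.
- lid_knob (a point): black bar knob on the lid's centre, 52 mm long, 18 mm thick, rising 36 mm above the lid (82 to 118 mm above the table). This point is on the turning axis, 24 mm above the lid's top face: a good height to grip. x runs along the bar towards the middle of the opening, y across the bar, z up; it turns with the lid.
- green_bay (a point): centre of the green bay's floor, 84 mm from the caddy's axis, 8 mm above the table; axes as caddy (+y is radially outward). The pot should stand about here: walls, lid edges and hub are then at least 15 mm clear of it.
- pot_green_mid (a point): the dressing pot to stow: loose rigid cylinder, white with a green lid, 56 mm diameter, 62 mm tall, about 0.16 kg, on the table to the left of the caddy; point at its centre, half-way up, z up. Grip it across its diameter near its top, 14 to 18 mm above this point, to keep the gripper clear of the lid; in the bay, fingers set apart along the rim direction have most room.
- pot_blue_mid (a point): a dressing pot just like the green-lidded one (56 mm diameter, 62 mm tall) but with a blue lid, standing loose near the green one; leave it; point at its centre, half-way up
- pot_yellow_mid (a point): a dressing pot just like the green-lidded one (56 mm diameter, 62 mm tall) but with a yellow lid, already standing in the yellow bay; leave it; point at its centre, half-way up
- pot_red_mid (a point): a dressing pot just like the green-lidded one (56 mm diameter, 62 mm tall) but with a red lid, already standing in the red bay, under the lid; leave it; point at its centre, half-way up
- snack_box_mid (a point): a loose cardboard snack box, 50 x 160 x 90 mm (x, y, z), beyond the caddy to the left; its centre; leave it
- sauce_bottle_mid (a point): a loose orange sauce bottle with a red cap, 64 mm diameter, 180 mm tall, beyond the caddy to the right; its centre; leave it
- spatula: a loose spatula, 260 mm long, lying along its own x axis to the right of the caddy; origin about the middle of its length, on the table; leave it
Not all that is in view belongs to the job. Leave any brown look-alike of the part that bears pot_green_mid alone.

How it is judged:
By the outcome, as a careful person would: the job done as asked, in the order asked, and still so for the second after the job is handed in, with the robot touching nothing.
It also fails if it takes over 72 s, if anything falls off the work surface, if the arm or the gripper's body presses on something with over 40 N, if the wrist force passes 120 N, or if a joint passes its speed limit or range.

ROBOT

A 6-joint arm with a two-finger parallel gripper is mounted at the origin on the work surface. World frame = base frame: x ahead of the robot, y to its left, z up, the work surface at z = 0. Lengths are in m, angles in rad, forces in N, time in s.
With the tool pointing down it reaches from about 0.35 to 0.85 m from the base axis. Payload 8.1 kg.
Tool frame: the origin (TCP) lies at the very end of the fingers, on their centre line; the grasp point (between the pads) lies robot.hold_point_z behind it (robot.hold_point_z is the distance from the TCP to the grasp point, in m); z points along the fingers, y is the direction in which the jaws open and shut (so a half turn about z gives the same grasp; the last joint's range is limited). The gripper opens to 93 mm and grips with 3 to 60 N. Pads are 15 mm wide; open, the fingers measure 128 mm over their backs; the gripper's body (75 mm by 188 mm) begins 65 mm behind the grasp point.
Start: joints at [-1.215, 0.13, 1.488, -0, 1.523, -0.085], TCP at [0.256, -0.543, 0.219] pointing down, gripper open.
Joint ranges: [-2.96, 2.96], [-0.89, 2.26], [0.02, 2.5], [-1.34, 4.48], [0, 2.73], [-2.66, 2.66]. Speed limits (rad/s): [2.39, 2.39, 2.79, 3.14, 3.14, 3.14].

INTERFACE

Orientations are given as a rotation vector (axis times angle).
In Python, from plant import robot, cams gives the robot as it stands. The module is installed in compiled form; this text tells all that it offers.
- The arm moves only by the tool step_arm, never from a script. Its argument "deltas" is a list of rows, each an object with "offset": the shift along the tool's x, y, z in cm, a list of three; "roll": the turn about the tool's z in rad. In form: [{"offset": [x, y, z], "roll": roll}, ...]. A call has 1 to 12 rows; each row shifts and turns the commanded pose from where the row before left it, along the tool's axes as they then stand; what a row does not reach is not made up. A row lasts 1/8 s, in which the tool goes at most 62.5 mm and 10.7 degrees, less where a joint would pass 70% of its speed; a pose out of reach is approached as far as the arm can. A call with a gripper value outside its range is refused whole. "fingers" is the finger opening in cm, from 0 to 9.3, set as the call begins (left out, the last holds). The fingers move at their own pace and stop on an object; "grip_force" is the grip in N (left out, the last holds). Time passes only in rows, so rows that do not move let the fingers close. It gives the time, the measured TCP pose, the force and the opening at its end, in the units of the state.
- robot.read_state(): the state, without advancing time (a new reading comes with each control period).
- cams.read_camera(name): name is "scene" or "top"; returns a dict with "pixels" (400x640x3 uint8, red, green, blue), "fx", "fy", "cx", "cy" (pixels), "extrinsics" (4x4, takes a point from world to camera coordinates). Camera axes: x right, y down, z forward; pixel columns grow to the right and rows downward; lengths in m; the calibration is good to about 2 mm. A picture is of the moment at which its call begins. There is no depth.
- robot.close_job(): hands the job in, once; it reports no verdict.
Trained networks look in a picture, given as the dict that the camera call returned (one of the last four; its "shot" number tells which), for a name from the list of things; names that differ only in an ending like _2 or _b are one class to them, and where a whole thing is asked for, a point or a joint stands for the part that bears it (a point fixed in the world has none). Each returns a list of dicts, best first, with "score" (0 to 1); they miss things now and then, are a little off and sometimes report something else, mostly with a low value. They report only what shows in the picture. A call takes as long as a camera call. They do not tell look-alikes from the thing itself.
- cams.boxes_of(picture, thing): "xy" ([column, row] in pixels, amid what is visible of it).
- cams.silhouettes(picture, thing): "mask" (400x640 bool, what is visible of it) and "xy" ([column, row] in pixels, amid what is visible of it).
- cams.pinpoint(picture, thing): "xy" ([column, row] in pixels: a listed point, or the origin of a listed thing).
The state is a dict: "t": time; "q": joint angles; "dq": joint speeds; "joint_torque": joint torques, N m; "tool_pos": TCP position; "orientation": TCP orientation; "force": force on the tool from outside, world axes, zero at the start; "wrist_torque": the same for the moment, N m; "opening": finger opening in m.
Only numpy, scipy, OpenCV 4.12 (cv2) and the standard library are available. Lean on these libraries where they do the work, as an engineer would, in place of code of your own. Each camera call takes 0.05 s, during which the arm holds its last target. There are 200 camera calls.

## Working session

There is one attempt and no reset: what is moved stays moved. The work goes in short steps, Python scripts to look and compute and a tool call to move; the robot and the scene stay as the last step left them, time stands still between calls to the robot, and variables do not carry over. Pictures are saved under pics/ and viewed, about 8 in all and at most 12, crops included, and the job is handed in when it is done.

Besides the shell and the picture viewer there is one more tool, called after "Request:" as name(argument=value, ...) on one line, values as JSON. step_arm: Moves the arm, as the interface text tells. Its arguments: {"type":"object","properties":{"deltas":{"type":"array"},"fingers":{"type":"number"},"grip_force":{"type":"number"}},"required":["deltas"]}

```bash
mkdir -p pics
cat > h.py <<'E'
import numpy as np, cv2
from plant import robot, cams
def ray(p,uv):
    E=p["extrinsics"];R=E[:3,:3];t=E[:3,3]
    d=R.T@np.array([(uv[0]-p["cx"])/p["fx"],(uv[1]-p["cy"])/p["fy"],1]);return -R.T@t,d
def atz(p,uv,z):
    o,d=ray(p,uv);return o+d*(z-o[2])/d[2]
def proj(p,X):
    E=p["extrinsics"];c=E[:3,:3]@np.array(X)+E[:3,3];return np.array([p["fx"]*c[0]/c[2]+p["cx"],p["fy"]*c[1]/c[2]+p["cy"]])
def save(p,n,crop=None,s=1):
    im=p["pixels"][:,:,::-1]
    if crop:im=im[crop[1]:crop[3],crop[0]:crop[2]]
    cv2.imwrite("pics/"+n,cv2.resize(im,None,fx=s,fy=s,interpolation=cv2.INTER_CUBIC))
E
python3 - <<'E'
from h import *
np.set_printoptions(precision=4,suppress=True)
s=robot.read_state();print(s["tool_pos"],s["orientation"],s["opening"],robot.hold_point_z)
Z=dict(caddy=0,lid_knob=.106,green_bay=.008,pot_green_mid=.031,pot_blue_mid=.031,pot_yellow_mid=.039,snack_box_mid=.045,sauce_bottle_mid=.09,spatula=0,caddy_lid=.08)
for n in("top","scene"):
    p=cams.read_camera(n);save(p,n+"0.png")
    E=p["extrinsics"];print(n,"cam",-E[:3,:3].T@E[:3,3])
    for k,z in Z.items():
        for d in cams.pinpoint(p,k)[:3]: print(k,round(d["score"],2),np.array(d["xy"]).round(1),atz(p,d["xy"],z))
E
```

```text
[ 0.2558 -0.5421  0.2176] [-3.0638 -0.6864  0.0004] 0.09301589050491256 0.0188
top cam [0.4028 0.0376 1.1925]
caddy 0.81 [326.8 205.8] [ 0.5361 -0.0061  0.    ]
lid_knob 0.97 [322.5 206.8] [0.5218 0.0085 0.106 ]
green_bay 0.61 [293.9 213.3] [0.515  0.0831 0.008 ]
pot_green_mid 0.79 [167.9 154.6] [0.6712 0.4203 0.031 ]
pot_green_mid 0.64 [211.1 179.9] [0.6024 0.3031 0.031 ]
pot_green_mid 0.64 [171.4 187. ] [0.5833 0.4073 0.031 ]
pot_blue_mid 0.79 [226.9 224.9] [0.4824 0.2581 0.031 ]
pot_yellow_mid 0.72 [332.2 239.3] [ 0.4437 -0.0183  0.039 ]
snack_box_mid 0.88 [235.3 125.5] [0.7479 0.2397 0.045 ]
snack_box_mid 0.62 [324.2 208.3] [0.5245 0.0024 0.045 ]
snack_box_mid 0.6 [295.2 212.2] [0.5143 0.0783 0.045 ]
sauce_bottle_mid 0.62 [448.2 125.6] [ 0.7355 -0.32    0.09  ]
spatula 0.95 [468.1 269.9] [ 0.362  -0.3858  0.    ]Traceback (most recent call last):
  File "<stdin>", line 9, in <module>
ValueError: it knows: caddy, green_bay, lid_knob, pot_blue_mid, pot_green_mid, pot_red_mid, pot_yellow_mid, sauce_bottle_mid, snack_box_mid, spatula
```

```bash
python3 -c "
import cv2,numpy as np
a=cv2.imread('pics/top0.png');b=cv2.imread('pics/scene0.png')
cv2.imwrite('pics/both0.png',cv2.resize(np.vstack([a,b]),(480,600)))"
```

```text
[ WARN:0@0.012] global loadsave.cpp:275 findDecoder imread_('pics/scene0.png'): can't open/read file: check file path/integrity
Traceback (most recent call last):
ValueError: all the input arrays must have same number of dimensions, but the array at index 0 has 3 dimension(s) and the array at index 1 has 2 dimension(s)
```

View pics/top0.png

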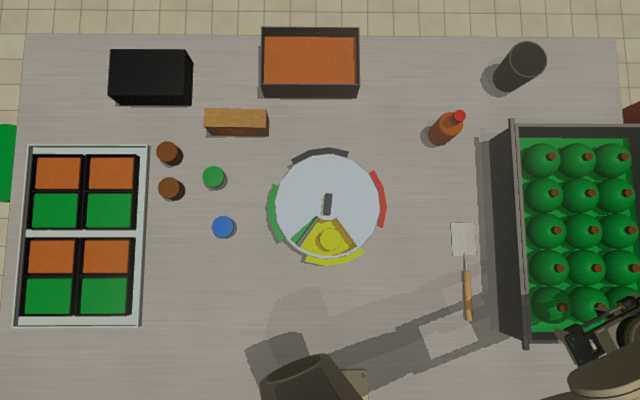

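The top view shows the caddy centred near (328,205) with its green tab at (272,213), black at (320,155), yellow at (335,258) and red at (380,200). The lid opening lies mostly over yellow. The green pot is at (213,177), the blue pot at (222,227), and brown look-alikes are at (168,153) and (171,188).

```bash
cat > meas.py <<'E'
from h import *
np.set_printoptions(precision=4,suppress=True)
def cen(m): ys,xs=np.nonzero(m);return np.array([xs.mean(),ys.mean()]),len(xs)
def hsv(p): return cv2.cvtColor(p["pixels"],cv2.COLOR_RGB2HSV).astype(int)
def caddy(p,c):
    # polar unwrap about centre c at tab height: hue by angle
    H=hsv(p);th=np.radians(np.arange(-180,180,.5));out={}
    for name,lo,hi in(("green",45,80),("yellow",22,35),("red",-8,6)):
        a=[]
        for t in th:
            n=0
            for r in np.arange(.138,.154,.002):
                u,v=np.round(proj(p,[c[0]+r*np.cos(t),c[1]+r*np.sin(t),ZT])).astype(int)
                h,s,vv=H[v,u];h=h-180 if h>150 else h
                n+=lo<=h<=hi and s>120 and vv>60
            a.append(n>=3)
        a=np.array(a);out[name]=np.degrees(np.angle(np.exp(1j*th[a]).sum())),a.sum()/2
    return out
ZT=.06
E
python3 - <<'E'
from meas import *
tri={}
ps={}
for n in("top","scene"):
    p=ps[n]=cams.read_camera(n);save(p,n+"1.png")
    E=p["extrinsics"];print(n,"cam",-E[:3,:3].T@E[:3,3])
    for k in("caddy","lid_knob","green_bay","pot_green_mid","pot_blue_mid","pot_yellow_mid"):
        for d in cams.pinpoint(p,k)[:3]:
            print(n,k,round(d["score"],2),np.array(d["xy"]).round(1),atz(p,d["xy"],dict(caddy=0,lid_knob=.106,green_bay=.008,pot_yellow_mid=.039).get(k,.031)))
p=ps["top"]
m=[d for d in cams.silhouettes(p,"lid_knob")]
for d in m[:2]: print("knobmask",d["score"],d["mask"].sum(),d["xy"])
k=cams.pinpoint(p,"lid_knob")[0]["xy"];c=atz(p,k,.106)
for ZT_ in(.03,.06,.08):
    import meas;meas.ZT=ZT_;print(ZT_,meas.caddy(p,c))
save(p,"cad1.png",(190,140,400,275),3.8)
E
```

```text
top cam [0.4028 0.0376 1.1925]
top caddy 0.63 [324.9 209.8] [ 0.5251 -0.0009  0.    ]
top lid_knob 0.93 [325.7 202.7] [0.532  0.0004 0.106 ]
top green_bay 0.71 [295.8 211.8] [0.519 0.078 0.008]
top green_bay 0.39 [235.3 125.6] [0.7587 0.2462 0.008 ]
top pot_green_mid 0.85 [169.8 156.6] [0.6657 0.415  0.031 ]
top pot_green_mid 0.79 [214.2 180. ] [0.6022 0.2948 0.031 ]
top pot_green_mid 0.69 [170.4 188.5] [0.5793 0.4098 0.031 ]
top pot_blue_mid 0.83 [225.5 227.7] [0.4751 0.2616 0.031 ]
top pot_yellow_mid 0.55 [329.2 237.9] [ 0.4473 -0.0105  0.039 ]
scene cam [ 1.0475 -0.076   0.8993]
scene caddy 0.89 [313.9 212.8] [ 0.5258 -0.0018  0.    ]
scene lid_knob 0.89 [313.6 196.5] [ 0.5391 -0.0026  0.106 ]
scene pot_green_mid 0.84 [429.3 209.8] [0.5956 0.3091 0.031 ]
scene pot_green_mid 0.74 [477.6 229.8] [0.6792 0.4134 0.031 ]
scene pot_green_mid 0.63 [460.9 198.9] [0.5788 0.4078 0.031 ]
scene pot_blue_mid 0.79 [401.9 181.4] [0.4893 0.2644 0.031 ]
scene pot_yellow_mid 0.87 [305.7 183.4] [ 0.4478 -0.0106  0.039 ]
knobmask 0.98 6748 [325.9, 196.3]
0.03 {'green': (np.float64(97.25), np.float64(61.0)), 'yellow': (np.float64(-170.25), np.float64(61.0)), 'red': (np.float64(-83.84291705347172), np.float64(39.5))}
0.06 {'green': (np.float64(98.25), np.float64(61.0)), 'yellow': (np.float64(-170.75000000000003), np.float64(60.0)), 'red': (np.float64(-82.5), np.float64(57.5))}
0.08 {'green': (np.float64(99.0), np.float64(60.5)), 'yellow': (np.float64(-171.25), np.float64(59.0)), 'red': (np.float64(-83.25), np.float64(58.0))}
```

View pics/scene1.png

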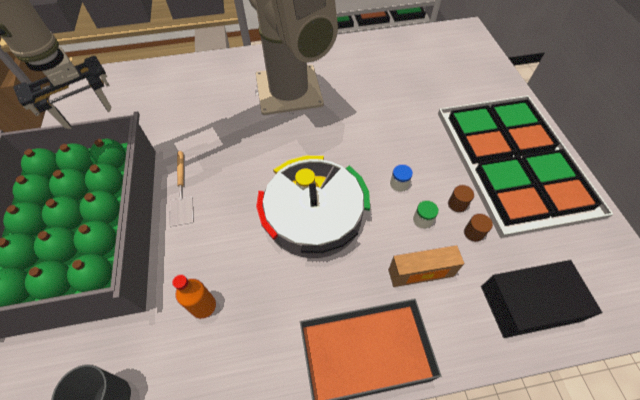

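View pics/cad1.png

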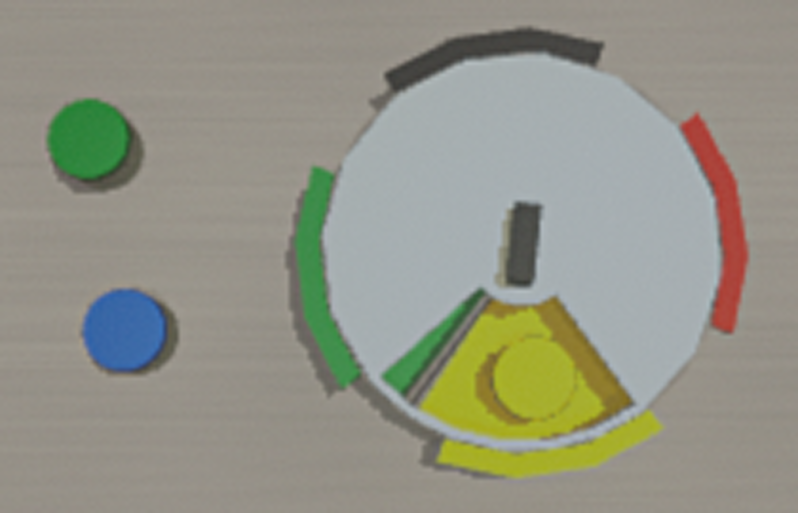

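```bash
cat >> meas.py <<'E'
def disc(p,mask,z):
    cs,_=cv2.findContours(mask.astype(np.uint8),0,2);c=max(cs,key=cv2.contourArea)
    P=np.array([atz(p,q[0],z)[:2] for q in cv2.convexHull(c)],np.float32);return cv2.minEnclosingCircle(P)
def lidmask(p,near,r=.15):
    H=hsv(p);m=(H[...,1]<45)&(H[...,2]>160)
    n,l,st,ce=cv2.connectedComponentsWithStats(m.astype(np.uint8))
    u=proj(p,near);i=min((i for i in range(1,n) if st[i,4]>300),key=lambda i:np.hypot(*(ce[i]-u)));return l==i
def unwrap(p,c,z,r0,r1):
    th=np.radians(np.arange(0,360,.25));rr=np.arange(r0,r1,.002)
    X=np.array([[proj(p,[c[0]+r*np.cos(t),c[1]+r*np.sin(t),z]) for t in th] for r in rr],np.float32)
    return cv2.remap(p["pixels"],X[...,0],X[...,1],cv2.INTER_LINEAR)
def opening(p,c):
    im=unwrap(p,c,.082,.05,.12).astype(int);w=((im.min(2)>140)&(im.max(2)-im.min(2)<35)).mean(0)>.5
    th=np.radians(np.arange(0,360,.25))[~w];return np.degrees(np.angle(np.exp(1j*th).sum())),(~w).sum()/4
def pot(p,lo,hi,z=.062):
    H=hsv(p);m=((H[...,0]>lo)&(H[...,0]<hi)&(H[...,1]>110)&(H[...,2]>60)).astype(np.uint8)
    n,l,st,ce=cv2.connectedComponentsWithStats(m);o=[]
    for i in range(1,n):
        if st[i,4]>80:
            (x,y),r=disc(p,l==i,z)
            if .02<r<.04:o.append((round(atz(p,ce[i],z)[0],4),round(atz(p,ce[i],z)[1],4),round(x,4),round(y,4),round(r,4)))
    return o
E
python3 - <<'E'
from meas import *; import meas
for n in("top","scene"):
    p=cams.read_camera(n)
    m=lidmask(p,[.532,0,.082]);print(n,"lid",disc(p,m,.082))
    for c in([.527,-.002],[.53,0]): print(opening(p,c))
    print("green",pot(p,45,80));print("blue",pot(p,95,125));print("yel",pot(p,22,35,.07))
    if n=="top":
        ep=lambda x,y:[190+x/3.8,140+y/3.8]
        c=np.array([.527,-.002])
        for e in((483,290),(380,378),(557,297),(635,404)):
            d=atz(p,ep(*e),.082)[:2]-c;print(np.degrees(np.arctan2(d[1],d[0]))%360,np.hypot(*d))
        H=hsv(p);
        for z in(0.03,.05,.075):
          g=(H[...,0]>45)&(H[...,0]<80)&(H[...,1]>90);r=((H[...,0]<6)|(H[...,0]>172))&(H[...,1]>120)
          b=(H[...,2]<90)&(H[...,1]<60);y=(H[...,0]>22)&(H[...,0]<35)&(H[...,1]>120)
          def sec(m,x0,y0,x1,y1):
            k=np.zeros_like(m);k[int(140+y0/3.8):int(140+y1/3.8),int(190+x0/3.8):int(190+x1/3.8)]=1
            return atz(p,cen(m&k)[0],z)[:2]
          G=sec(g,280,160,365,395);Rr=sec(r,670,100,760,340);B=sec(b,380,20,610,95);Y=sec(y,430,410,670,485)
          print(z,G,Rr,B,Y,"mid",(G+Rr)/2,(B+Y)/2,"yaw",np.degrees(np.arctan2(*(G-Rr)[::-1]))-90,np.degrees(np.arctan2(*(B-Y)[::-1])),np.hypot(*(G-Rr)),np.hypot(*(B-Y)))
E
```

```text
top lid ((0.529316246509552, -0.003615693189203739), 0.13353955745697021)
(np.float64(174.5), np.float64(86.75))
(np.float64(175.625), np.float64(84.5))
green [(np.float64(0.6069), np.float64(0.2915), 0.6074, 0.2914, 0.0273), (np.float64(0.4598), np.float64(0.0645), 0.4682, 0.0613, 0.0363), (np.float64(0.2269), np.float64(-0.6802), 0.2281, -0.6811, 0.0353)]
blue [(np.float64(0.4765), np.float64(0.2635), 0.4766, 0.2635, 0.0275)]
yel []
138.66571727350419 0.035702443629605805
132.79511985327014 0.1250856410483078
219.17033261078913 0.04072188240222578
216.8009941670517 0.12809331006186114
0.03 [0.5145 0.1356] [ 0.5528 -0.1467] [0.6756 0.0152] [ 0.404  -0.0148] mid [ 0.5336 -0.0055] [0.5398 0.0002] yaw 7.717722999889332 6.2949289072014825 0.2849222957804233 0.27321662569589505
0.05 [0.5126 0.134 ] [ 0.5502 -0.1435] [0.6709 0.0156] [ 0.404  -0.0139] mid [ 0.5314 -0.0048] [0.5374 0.0009] yaw 7.717722999889332 6.2949289072014825 0.2800203488079118 0.2685160689791897
0.075 [0.5102 0.1318] [ 0.547  -0.1396] [0.665  0.0161] [ 0.4039 -0.0127] mid [ 0.5286 -0.0039] [0.5345 0.0017] yaw 7.717722999889304 6.294928907201482 0.27389291509227254 0.262640373083308
scene lid ((0.35779720544815063, 0.030154794454574585), 0.8938894867897034)
(np.float64(174.5), np.float64(84.75))
(np.float64(175.5), np.float64(82.25))
green [(np.float64(0.6105), np.float64(0.2902), 0.6107, 0.291, 0.0289)]
blue [(np.float64(0.4805), np.float64(0.2619), 0.4809, 0.2632, 0.0296)]
yel []
```

```bash
cat >> h.py <<'E'
def toolxf():
    from scipy.spatial.transform import Rotation as Rn
    s=robot.read_state();R=Rn.from_rotvec(s["orientation"]).as_matrix();return s,R
def go(x,y,z=None,psi=None):
    """print offsets in cm (tool axes now) to world TCP target, and roll to jaw direction psi deg"""
    s,R=toolxf();p=np.array(s["tool_pos"]);d=np.array([x,y,p[2] if z is None else z])-p
    a=np.degrees(np.arctan2(R[1,1],R[0,1]))
    print("pos",p.round(4),"psi",round(a,2),"offset cm",(R.T@d*100).round(2),"tilt",R[2].round(4),"q6",round(s["q"][5],3),"F",np.round(s["force"],1),"open",round(s["opening"],4),"t",round(s["t"],2))
    if psi is not None: print("roll",round(np.radians(-(psi-a)),3))
E
python3 - <<'E'
from meas import *
for n in("top","scene"):
    p=cams.read_camera(n);d=cams.silhouettes(p,"lid_knob")[0];m=d["mask"]
    print(n,disc(p,m,.082),m.sum())
    for c in([.529,-.003],[.5305,-.0035],[.532,-.004]): print(opening(p,c))
    cs,_=cv2.findContours(m.astype(np.uint8),0,2);P=np.array([atz(p,q[0],.082)[:2] for q in cv2.convexHull(max(cs,key=cv2.contourArea))])
    print("angles/radius",[(int(np.degrees(np.arctan2(y+.0035,x-.5305))),int(1000*np.hypot(x-.5305,y+.0035))) for x,y in P][::2])
go(.5305,-.0035,.20,84.8)
E
```

```text
top ((0.528836727142334, -0.0036566753406077623), 0.13385692238807678) 6776
(np.float64(174.125), np.float64(85.0))
(np.float64(173.875), np.float64(83.5))
(np.float64(173.75), np.float64(82.25))
angles/radius [(-6, 131), (-27, 132), (-47, 130), (-75, 132), (-98, 133), (-112, 131), (-123, 132), (-140, 133), (-153, 134), (-169, 134), (178, 134), (164, 134), (148, 134), (129, 133), (110, 132), (101, 131), (83, 132), (64, 132), (48, 129), (21, 129), (8, 129)]
scene ((0.5296486020088196, -0.004873725585639477), 0.13543961942195892) 5685
(np.float64(174.125), np.float64(83.0))
(np.float64(174.00000000000003), np.float64(81.75))
(np.float64(173.875), np.float64(80.5))
angles/radius [(172, 134), (148, 135), (120, 132), (89, 133), (74, 132), (49, 130), (35, 130), (13, 133), (-2, 133), (-28, 135), (-44, 132), (-71, 134), (-77, 133), (-92, 132), (-120, 135), (-146, 133), (-166, 135), (-175, 135)]
pos [ 0.256  -0.5426  0.2187] psi -64.74 offset cm [ 47.83 -37.05   1.86] tilt [-0.  0. -1.] q6 -0.085 F [-0.8  0.2 -1.4] open 0.093 t 1.6
roll -2.61
```

Request:
step_arm(deltas=[{"offset": [3.98, -3.09, 0], "roll": 0}, {"offset": [3.98, -3.09, 0], "roll": 0}, {"offset": [3.98, -3.09, 0], "roll": 0}, {"offset": [3.98, -3.09, 0], "roll": 0}, {"offset": [3.98, -3.09, 0], "roll": 0}, {"offset": [3.98, -3.09, 0], "roll": 0}, {"offset": [3.98, -3.09, 0], "roll": 0}, {"offset": [3.98, -3.09, 0], "roll": 0}, {"offset": [3.98, -3.09, 0], "roll": 0}, {"offset": [3.98, -3.09, 0], "roll": 0}, {"offset": [3.98, -3.09, 0], "roll": 0}, {"offset": [3.98, -3.09, 0], "roll": 0}], fingers=6, grip_force=40)

```text
t: 3.1
tool_pos: [0.5304, -0.0019, 0.2189]
orientation: [3.065, 0.687, 0.001]
force: [0.3, -0.2, 0.3]
opening: 0.0601
```

Request:
step_arm(deltas=[{"offset": [0, 0, 0], "roll": -0.17}, {"offset": [0, 0, 0], "roll": -0.17}, {"offset": [0, 0, 0], "roll": -0.17}, {"offset": [0, 0, 0], "roll": -0.17}, {"offset": [0, 0, 0], "roll": -0.17}, {"offset": [0, 0, 0], "roll": -0.17}, {"offset": [0, 0, 0], "roll": -0.17}, {"offset": [0, 0, 0], "roll": -0.17}, {"offset": [0, 0, 0], "roll": -0.17}, {"offset": [0, 0, 0], "roll": -0.17}, {"offset": [0, 0, 0], "roll": -0.17}, {"offset": [0, 0, 0], "roll": -0.17}])

```text
t: 4.6
tool_pos: [0.5298, -0.0035, 0.2187]
orientation: [1.011, 2.974, 0.0]
force: [1.0, 0.3, -0.1]
opening: 0.0596
```

Request:
step_arm(deltas=[{"offset": [0, 0, 0], "roll": -0.14}, {"offset": [0, 0, 0], "roll": -0.14}, {"offset": [0, 0, 0], "roll": -0.14}, {"offset": [0, 0, 0], "roll": -0.137}, {"offset": [0, 0, 0], "roll": 0}])

```text
t: 5.22
tool_pos: [0.5298, -0.0035, 0.2187]
orientation: [0.164, 3.137, -0.0]
force: [0.4, -0.6, 1.5]
opening: 0.06
```

```bash
python3 -c "
from h import *
go(.5295,-.004,.0872,84.1)
p=cams.read_camera('scene');save(p,'hov.png',(230,70,400,270),3)"
```

```text
pos [ 0.5298 -0.0035  0.2187] psi 84.01 offset cm [ 0.03 -0.05 13.15] tilt [-2.e-04 -0.e+00 -1.e+00] q6 -1.57 F [ 0.4 -0.6  1.5] open 0.06 t 5.22
roll -0.002
```

View pics/hov.png

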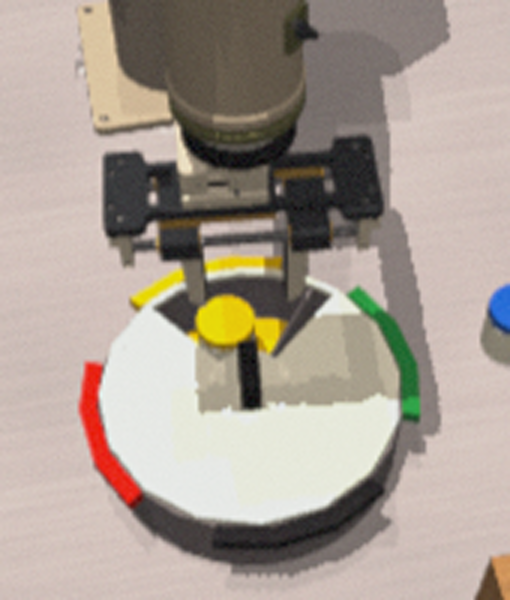

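The fingers straddle the knob bar, with the gap centred at x≈248 and the bar at x≈250. I'm descending and gripping.

Request:
step_arm(deltas=[{"offset": [0, 0, 3], "roll": 0}, {"offset": [0, 0, 3], "roll": 0}, {"offset": [0, 0, 3], "roll": 0}, {"offset": [0, 0, 2], "roll": 0}, {"offset": [0, 0, 1.2], "roll": 0}, {"offset": [0, 0, 0.9], "roll": 0}, {"offset": [0, 0, 0], "roll": 0}])

```text
t: 6.15
tool_pos: [0.5296, -0.0035, 0.0874]
orientation: [-0.164, -3.137, -0.0]
force: [0.0, -0.1, 0.5]
opening: 0.0602
```

Request:
step_arm(deltas=[{"offset": [0, 0, 0], "roll": 0}, {"offset": [0, 0, 0], "roll": 0}, {"offset": [0, 0, 0], "roll": 0}, {"offset": [0, 0, 0], "roll": 0}, {"offset": [0, 0, 0], "roll": 0}, {"offset": [0, 0, 0], "roll": 0}], fingers=0, grip_force=40)

```text
t: 6.9
tool_pos: [0.5298, -0.0039, 0.0877]
orientation: [0.163, 3.137, -0.001]
force: [-1.5, -2.3, 1.3]
opening: 0.0175
```

Request:
step_arm(deltas=[{"offset": [0, 0, 0], "roll": 0.111}, {"offset": [0, 0, 0], "roll": 0.111}, {"offset": [0, 0, 0], "roll": 0.111}, {"offset": [0, 0, 0], "roll": 0.111}, {"offset": [0, 0, 0], "roll": 0.111}, {"offset": [0, 0, 0], "roll": 0.111}, {"offset": [0, 0, 0], "roll": 0.111}, {"offset": [0, 0, 0], "roll": 0.111}, {"offset": [0, 0, 0], "roll": 0.111}, {"offset": [0, 0, 0], "roll": 0.111}, {"offset": [0, 0, 0], "roll": 0.111}, {"offset": [0, 0, 0], "roll": 0.111}])

```text
t: 8.4
tool_pos: [0.5279, -0.0058, 0.0877]
orientation: [-2.071, -2.361, 0.008]
force: [-14.4, -12.1, 11.1]
opening: 0.0176
```

Request:
step_arm(deltas=[{"offset": [0, 0, 0], "roll": 0}, {"offset": [0, 0, 0], "roll": 0}])

```text
t: 8.65
tool_pos: [0.5279, -0.0058, 0.0877]
orientation: [-2.067, -2.365, 0.008]
force: [-13.0, -12.1, 9.8]
opening: 0.0175
```

Request:
step_arm(deltas=[{"offset": [0, 0, 0], "roll": 0}, {"offset": [0, 0, 0], "roll": 0}, {"offset": [0, 0, -2], "roll": 0}, {"offset": [0, 0, -5], "roll": 0}, {"offset": [0, 0, -5], "roll": 0}, {"offset": [0, 0, 0], "roll": 0}], fingers=6)

```text
t: 9.4
tool_pos: [0.5329, -0.0034, 0.2131]
orientation: [2.061, 2.361, 0.009]
force: [1.2, -0.0, -0.2]
opening: 0.0597
```

```bash
python3 -c "
from h import *
go(.5295,-.004,None,7.8)
go(.6085,.291,.19,7.8)"
```

```text
pos [ 0.5329 -0.0034  0.2131] psi 7.77 offset cm [-0.01 -0.35 -0.  ] tilt [-0.0018  0.0092 -1.    ] q6 -0.238 F [ 1.2 -0.  -0.2] open 0.0597 t 9.4
roll -0.001
pos [ 0.5329 -0.0034  0.2131] psi 7.77 offset cm [28.15 11.45  2.37] tilt [-0.0018  0.0092 -1.    ] q6 -0.238 F [ 1.2 -0.  -0.2] open 0.0597 t 9.4
roll -0.001
```

Request:
step_arm(deltas=[{"offset": [3.52, 1.43, 0], "roll": 0}, {"offset": [3.52, 1.43, 0], "roll": 0}, {"offset": [3.52, 1.43, 0], "roll": 0}, {"offset": [3.52, 1.43, 0], "roll": 0}, {"offset": [3.52, 1.43, 0], "roll": 0}, {"offset": [3.52, 1.43, 0], "roll": 0}, {"offset": [3.52, 1.43, 0], "roll": 0}, {"offset": [3.51, 1.44, 0], "roll": 0}, {"offset": [0, 0, 0], "roll": 0}, {"offset": [0, 0, 0], "roll": 0}], fingers=8.4)

```text
t: 10.65
tool_pos: [0.6048, 0.2905, 0.2063]
orientation: [-2.066, -2.366, 0.003]
force: [-0.7, -0.7, 0.5]
opening: 0.0838
```

Run:
```python
from meas import *
go(.6085,.291,.028,7.8)
p=cams.read_camera("top")
d=cams.silhouettes(p,"lid_knob")[0];print(disc(p,d["mask"],.082),opening(p,[.5295,-.004]))
save(p,"lid2.png",(190,120,400,275),3.8)
```

```text
pos [0.6048 0.2905 0.2063] psi 7.77 offset cm [ 0.02  0.41 17.83] tilt [-0.0007 -0.0017 -1.    ] q6 0.236 F [-0.7 -0.7  0.5] open 0.0838 t 10.65
roll -0.001
((0.5299338102340698, -0.004668343346565962), 0.13362069427967072) (np.float64(97.375), np.float64(84.5))
```

View pics/lid2.png

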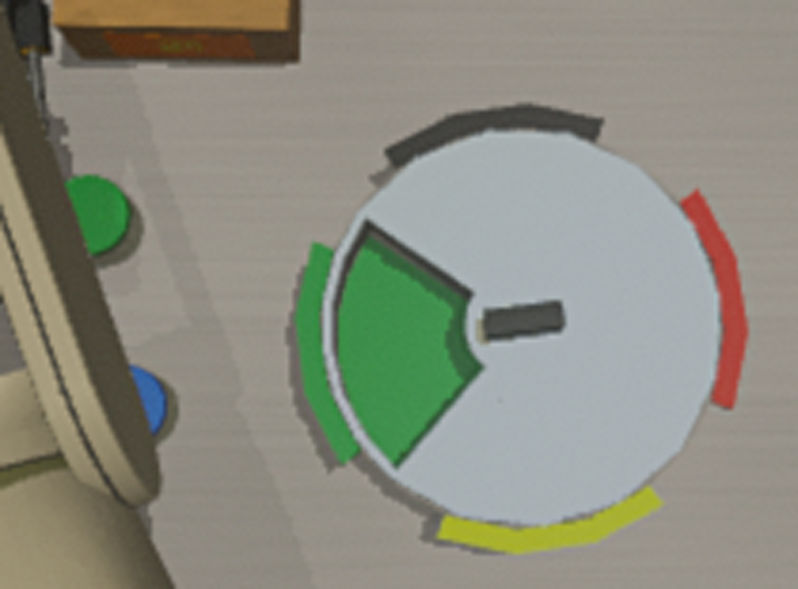

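The lid opening now sits squarely over green at 97.4°, against a tab direction of about 97.7°. Next is the green pot.

Request:
step_arm(deltas=[{"offset": [0, 0.41, 3], "roll": 0}, {"offset": [0, 0, 3], "roll": 0}, {"offset": [0, 0, 3], "roll": 0}, {"offset": [0, 0, 3], "roll": 0}, {"offset": [0, 0, 2], "roll": 0}, {"offset": [0, 0, 1.5], "roll": 0}, {"offset": [0, 0, 1.3], "roll": 0}, {"offset": [0, 0, 1.0], "roll": 0}, {"offset": [0, 0, 0], "roll": 0}, {"offset": [0, 0, 0], "roll": 0}])

```text
t: 12.0
tool_pos: [0.6099, 0.2916, 0.0304]
orientation: [2.066, 2.366, 0.001]
force: [0.2, 0.4, -0.1]
opening: 0.0838
```

Request:
step_arm(deltas=[{"offset": [0, 0, 0], "roll": 0}, {"offset": [0, 0, 0], "roll": 0}, {"offset": [0, 0, 0], "roll": 0}, {"offset": [0, 0, 0], "roll": 0}, {"offset": [0, 0, 0], "roll": 0}, {"offset": [0, 0, 0], "roll": 0}, {"offset": [0, 0, 0], "roll": 0}], fingers=0, grip_force=20)

```text
t: 12.88
tool_pos: [0.6092, 0.2914, 0.0298]
orientation: [-2.066, -2.366, 0.0]
force: [-4.9, -1.0, 4.4]
opening: 0.0556
```

```bash
python3 -c "
from h import *
go(.6085,.291,.028,7.8)"
```

```text
pos [0.6092 0.2914 0.0298] psi 7.74 offset cm [-0.03 -0.07  0.18] tilt [ 0.e+00 -4.e-04 -1.e+00] q6 0.235 F [-4.9 -1.   4.4] open 0.0556 t 12.88
roll -0.001
```

Request:
step_arm(deltas=[{"offset": [0, 0, -1], "roll": 0}, {"offset": [0, 0, -2], "roll": 0}, {"offset": [0, 0, -3], "roll": 0}, {"offset": [0, 0, -3], "roll": 0}, {"offset": [0, 0, -3], "roll": 0}, {"offset": [0, 0, -2], "roll": 0}, {"offset": [0, 0, -1], "roll": 0}, {"offset": [0, 0, 0], "roll": 0}])

```text
t: 13.88
tool_pos: [0.6097, 0.2915, 0.1801]
orientation: [2.066, 2.366, 0.001]
force: [-0.7, -0.7, -1.9]
opening: 0.0558
```

```bash
python3 -c "
from h import *
go(.518,.079,None,7.7)"
```

```text
pos [0.6097 0.2915 0.1801] psi 7.74 offset cm [-1.982e+01 -1.194e+01 -1.000e-02] tilt [ 2.e-04  9.e-04 -1.e+00] q6 0.235 F [-0.7 -0.7 -1.9] open 0.0558 t 13.88
roll 0.001
```

Request:
step_arm(deltas=[{"offset": [-1.5, -0.9, 0], "roll": 0}, {"offset": [-2.5, -1.5, 0], "roll": 0}, {"offset": [-3, -1.8, 0], "roll": 0}, {"offset": [-3, -1.8, 0], "roll": 0}, {"offset": [-3, -1.8, 0], "roll": 0}, {"offset": [-3, -1.8, 0], "roll": 0}, {"offset": [-2.3, -1.44, 0], "roll": 0}, {"offset": [-1.5, -0.9, 0], "roll": 0}, {"offset": [0, 0, 0], "roll": 0}, {"offset": [0, 0, 0], "roll": 0}])

```text
t: 15.12
tool_pos: [0.5179, 0.0797, 0.1794]
orientation: [-2.066, -2.366, -0.0]
force: [0.4, 0.1, -2.2]
opening: 0.0556
```

Run:
```python
from meas import *
go(.518,.079,.0378,7.7)
p=cams.read_camera("scene");save(p,"over.png",(230,70,430,270),3)
```

```text
pos [0.5179 0.0797 0.1794] psi 7.74 offset cm [-0.08  0.   14.16] tilt [ 0.0004 -0.0001 -1.    ] q6 -0.081 F [ 0.4  0.1 -2.2] open 0.0556 t 15.12
roll 0.001
```

View pics/over.png

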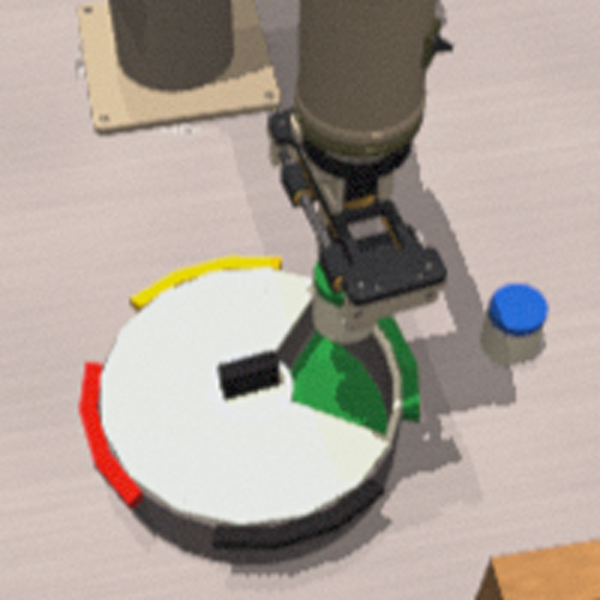

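The pot is held upright above the green bay. I'm lowering it.

Request:
step_arm(deltas=[{"offset": [-0.08, 0, 2], "roll": 0}, {"offset": [0, 0, 2.5], "roll": 0}, {"offset": [0, 0, 2.5], "roll": 0}, {"offset": [0, 0, 2.0], "roll": 0}, {"offset": [0, 0, 1.5], "roll": 0}, {"offset": [0, 0, 1.3], "roll": 0}, {"offset": [0, 0, 0.8], "roll": 0}, {"offset": [0, 0, 0.6], "roll": 0}, {"offset": [0, 0, 0.4], "roll": 0}, {"offset": [0, 0, 0.2], "roll": 0}, {"offset": [0, 0, 0], "roll": 0}])

```text
t: 16.55
tool_pos: [0.5179, 0.0783, 0.0418]
orientation: [2.067, 2.366, 0.0]
force: [-0.1, 0.5, -2.4]
opening: 0.0554
```

```bash
python3 -c "
from h import *
go(.518,.079,.0378,7.7)"
```

```text
pos [0.5179 0.0783 0.0418] psi 7.73 offset cm [0.07 0.01 0.4 ] tilt [-0.e+00  2.e-04 -1.e+00] q6 -0.083 F [-0.1  0.5 -2.4] open 0.0554 t 16.55
roll 0.001
```

Request:
step_arm(deltas=[{"offset": [0, 0, 0.1], "roll": 0}, {"offset": [0, 0, 0.1], "roll": 0}, {"offset": [0, 0, 0.1], "roll": 0}, {"offset": [0, 0, 0], "roll": 0}])

```text
t: 17.05
tool_pos: [0.5177, 0.0783, 0.0385]
orientation: [-2.066, -2.366, 0.0]
force: [0.9, 0.7, -2.5]
opening: 0.0558
```

Request:
step_arm(deltas=[{"offset": [0, 0, 0.05], "roll": 0}, {"offset": [0, 0, 0.05], "roll": 0}, {"offset": [0, 0, 0], "roll": 0}])

```text
t: 17.42
tool_pos: [0.5179, 0.0783, 0.0378]
orientation: [2.067, 2.366, 0.0]
force: [-0.8, -0.0, -0.1]
opening: 0.0559
```

Request:
step_arm(deltas=[{"offset": [0, 0, 0.05], "roll": 0}, {"offset": [0, 0, 0], "roll": 0}])

```text
t: 17.68
tool_pos: [0.5179, 0.0783, 0.0377]
orientation: [2.066, 2.366, -0.0]
force: [-3.8, -1.0, 5.9]
opening: 0.056
```

Request:
step_arm(deltas=[{"offset": [0, 0, 0], "roll": 0}, {"offset": [0, 0, 0], "roll": 0}, {"offset": [0, 0, 0], "roll": 0}, {"offset": [0, 0, 0], "roll": 0}, {"offset": [0, 0, -1], "roll": 0}, {"offset": [0, 0, -3], "roll": 0}, {"offset": [0, 0, -4], "roll": 0}, {"offset": [0, 0, -4], "roll": 0}, {"offset": [0, 0, -4], "roll": 0}, {"offset": [0, 0, 0], "roll": 0}], fingers=7)

```text
t: 18.92
tool_pos: [0.5205, 0.0785, 0.2023]
orientation: [2.063, 2.362, 0.009]
force: [0.2, 0.3, 0.8]
opening: 0.0697
```

Run:
```python
from meas import *
go(.5297,-.0043,None,7.4)
p=cams.read_camera("scene");save(p,"in.png",(230,70,430,270),3)
print(pot(p,45,80,.07),opening(p,[.5295,-.004]))
```

```text
pos [0.5205 0.0785 0.2023] psi 7.74 offset cm [-8.33 -0.2   0.  ] tilt [-0.0006  0.0082 -1.    ] q6 -0.083 F [0.2 0.3 0.8] open 0.0697 t 18.93
roll 0.006
[] (np.float64(97.875), np.float64(81.5))
```

View pics/in.png

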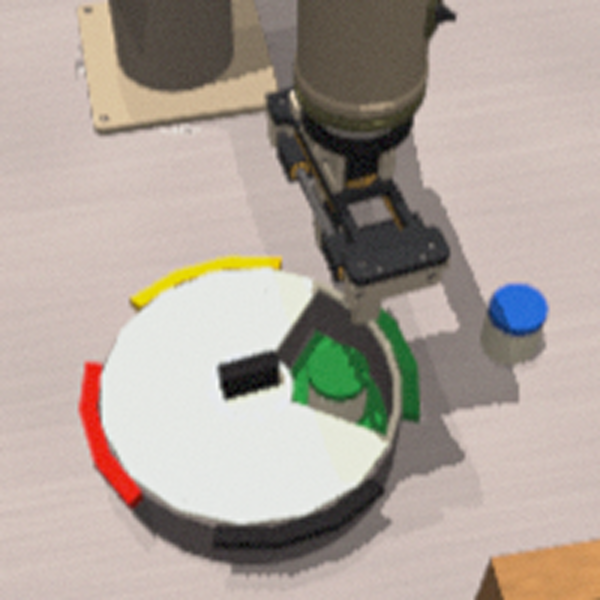

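The pot stands upright in the green bay at crop (338,370), clear of the walls. Now I'll grip the knob again and close the lid.

Request:
step_arm(deltas=[{"offset": [-1.5, -0.05, 0], "roll": 0}, {"offset": [-2.5, -0.05, 0], "roll": 0}, {"offset": [-2.8, -0.05, 0], "roll": 0}, {"offset": [-1.5, -0.05, 0], "roll": 0}, {"offset": [0, 0, 0], "roll": 0}, {"offset": [0, 0, 0], "roll": 0}], fingers=6)

```text
t: 19.73
tool_pos: [0.5268, -0.0038, 0.1967]
orientation: [-2.066, -2.365, 0.0]
force: [0.2, 0.3, -0.1]
opening: 0.0596
```

```bash
python3 -c "
from h import *
go(.5297,-.0043,.0872,7.6)"
```

```text
pos [ 0.5268 -0.0038  0.1967] psi 7.73 offset cm [-0.1   0.29 10.95] tilt [ 6.e-04 -7.e-04 -1.e+00] q6 -0.24 F [ 0.2  0.3 -0.1] open 0.0596 t 19.73
roll 0.002
```

Request:
step_arm(deltas=[{"offset": [-0.1, 0.29, 1], "roll": 0}, {"offset": [0, 0, 2.5], "roll": 0}, {"offset": [0, 0, 2.5], "roll": 0}, {"offset": [0, 0, 2], "roll": 0}, {"offset": [0, 0, 1.5], "roll": 0}, {"offset": [0, 0, 0.8], "roll": 0}, {"offset": [0, 0, 0.6], "roll": 0}, {"offset": [0, 0, 0], "roll": 0}])

```text
t: 20.72
tool_pos: [0.5301, -0.0048, 0.0881]
orientation: [2.066, 2.366, 0.0]
force: [0.1, -0.3, 0.4]
opening: 0.0598
```

Request:
step_arm(deltas=[{"offset": [0, 0, 0], "roll": 0}, {"offset": [0, 0, 0], "roll": 0}, {"offset": [0, 0, 0], "roll": 0}, {"offset": [0, 0, 0], "roll": 0}, {"offset": [0, 0, 0], "roll": 0}, {"offset": [0, 0, 0], "roll": 0}], fingers=0, grip_force=40)

```text
t: 21.48
tool_pos: [0.5278, -0.0051, 0.088]
orientation: [-2.064, -2.363, 0.006]
force: [-12.9, -1.0, 9.1]
opening: 0.0182
```

```bash
python3 -c "
from h import *
go(.5297,-.0043,.0872,-82.3)"
```

```text
pos [ 0.5278 -0.0051  0.088 ] psi 7.73 offset cm [0.05 0.2  0.08] tilt [ 2.0e-04 -5.1e-03 -1.0e+00] q6 -0.241 F [-12.9  -1.    9.1] open 0.0182 t 21.48
roll 1.571
```

Request:
step_arm(deltas=[{"offset": [0, -0.22, 0], "roll": 0}, {"offset": [0, 0, 0], "roll": 0.11}, {"offset": [0, 0, 0], "roll": 0.11}, {"offset": [0, 0, 0], "roll": 0.11}, {"offset": [0, 0, 0], "roll": 0.11}, {"offset": [0, 0, 0], "roll": 0.11}, {"offset": [0, 0, 0], "roll": 0.11}, {"offset": [0, 0, 0], "roll": 0.11}])

```text
t: 22.48
tool_pos: [0.5267, -0.0049, 0.0881]
orientation: [-2.805, -1.412, 0.003]
force: [-6.8, -0.2, 5.4]
opening: 0.0174
```

Request:
step_arm(deltas=[{"offset": [0, 0, 0], "roll": 0.11}, {"offset": [0, 0, 0], "roll": 0.11}, {"offset": [0, 0, 0], "roll": 0.11}, {"offset": [0, 0, 0], "roll": 0.11}, {"offset": [0, 0, 0], "roll": 0.11}, {"offset": [0, 0, 0], "roll": 0.11}, {"offset": [0, 0, 0], "roll": 0.11}, {"offset": [0, 0, 0], "roll": 0.031}, {"offset": [0, 0, 0], "roll": 0}, {"offset": [0, 0, 0], "roll": 0}])

```text
t: 23.72
tool_pos: [0.5261, -0.0039, 0.088]
orientation: [-3.132, -0.212, 0.005]
force: [-10.8, 5.1, 7.4]
opening: 0.0176
```

Request:
step_arm(deltas=[{"offset": [0, 0, 0], "roll": 0}, {"offset": [0, 0, 0], "roll": 0}, {"offset": [0, 0, 0], "roll": 0}, {"offset": [0, 0, -2], "roll": 0}, {"offset": [0, 0, -4], "roll": 0}, {"offset": [0, 0, -5], "roll": 0}, {"offset": [0, 0, -3], "roll": 0}, {"offset": [0, 0, 0], "roll": 0}], fingers=6)

```text
t: 24.72
tool_pos: [0.5298, -0.0054, 0.2314]
orientation: [3.133, 0.211, 0.01]
force: [-0.3, 0.1, -1.2]
opening: 0.0601
```

```bash
python3 -c "
from h import *
go(.40,-.25,None,-82.3)"
```

```text
pos [ 0.5298 -0.0054  0.2314] psi -82.28 offset cm [-16.15  22.5   -0.06] tilt [ 0.006   0.0015 -1.    ] q6 1.329 F [-0.3  0.1 -1.2] open 0.0601 t 24.73
roll 0.0
```

Now I'll move the arm out of view and check.

Request:
step_arm(deltas=[{"offset": [-2.3, 3.2, 0], "roll": 0}, {"offset": [-2.3, 3.2, 0], "roll": 0}, {"offset": [-2.3, 3.2, 0], "roll": 0}, {"offset": [-2.3, 3.2, 0], "roll": 0}, {"offset": [-2.3, 3.2, 0], "roll": 0}, {"offset": [-2.3, 3.2, 0], "roll": 0}, {"offset": [-2.3, 3.2, 0], "roll": 0}, {"offset": [0, 0, 0], "roll": 0}])

```text
t: 25.72
tool_pos: [0.3967, -0.2501, 0.2263]
orientation: [-3.134, -0.206, 0.003]
force: [-0.5, 0.4, -0.8]
opening: 0.0601
```

Run:
```python
from meas import *; import meas
p=cams.read_camera("top");save(p,"end.png")
d=cams.silhouettes(p,"lid_knob")[0];print(disc(p,d["mask"],.082),opening(p,[.5295,-.004]))
meas.ZT=.06;print(caddy(p,[.5295,-.004]),pot(p,95,125))
a=cv2.resize(p["pixels"][120:275,180:400],None,fx=2.7,fy=2.7)
q=cams.read_camera("scene");print(opening(q,[.5295,-.004]))
b=cv2.resize(q["pixels"][140:260,240:450],(a.shape[1],340))[:600-a.shape[0]]
cv2.imwrite("pics/endc.png",np.vstack([a,b])[...,::-1])
```

```text
((0.5289821624755859, -0.004137965850532055), 0.13513624668121338) (np.float64(7.499999999999998), np.float64(83.25))
{'green': (np.float64(97.5), np.float64(59.5)), 'yellow': (np.float64(-172.25), np.float64(61.0)), 'red': (np.float64(-81.5), np.float64(59.5))} [(np.float64(0.4767), np.float64(0.2636), 0.4767, 0.2635, 0.0275)]
(np.float64(7.7499999999999964), np.float64(82.25))
```

View pics/endc.png

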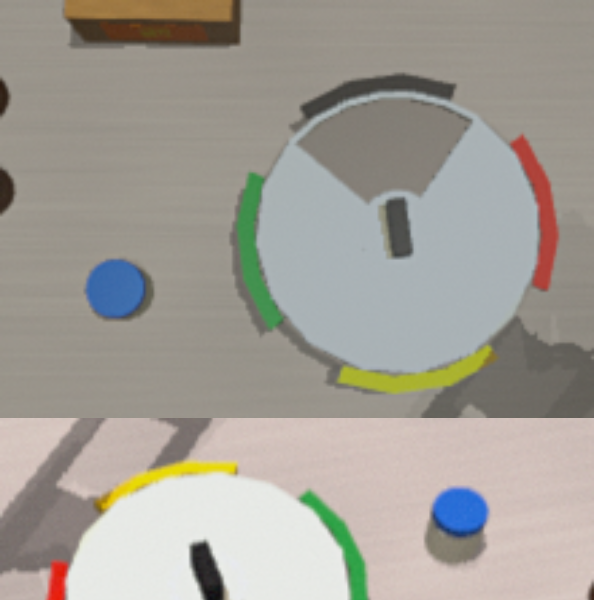

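The opening lies over the blank section with the black tab, measured at 7.5–7.75° against a caddy yaw of about 7.7°. The blue pot and box haven't moved, so I'm handing in.

```bash
python3 -c "
from plant import robot
print(robot.close_job())"
```

```text
the job is handed in; nothing more can be done
None
```

The job is done and handed in at about 26 s of robot time, against the 72 s limit. I turned the lid to the green bay, lowered the green pot onto the bay floor and released it, then turned the lid back over the blank section.

- **Lid at the green bay:** the opening measured 97.4–97.9°, against about 97.7° for the green bay.
- **Pot placement:** the scene camera showed the pot upright in the bay and clear of the walls before I covered it. I could not see it again once the lid was closed.
- **Lid closed:** the opening measured 7.5° from the top camera and 7.75° from the scene camera. The caddy itself is turned about 7.7°.
- **Surroundings:** the blue pot stayed where it was, to within 1 mm. The snack box looked unmoved, by eye only. I did not re-measure the brown pots, bottle or spatula, and the yellow and red pots are under the lid.
- **Forces:** the largest lateral force was about 15–19 N, while gripping and turning the knob, because my estimate of its centre was 2–3 mm off.

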